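# Drawing panel on its spigot, spring clip held open over it

### The job

Set the yellow drawing panel up by pushing its sleeve fully home onto the steel spigot of the blue base and let go of it. Then squeeze the orange handles of the spring clip to open it, take it off its rail, and hold it wide open over the panel's top edge, one jaw on each side and touching nothing of the panel, so that I can slip a drawing in; finish while still holding it like that. Leave the spray can, the small bin and the screwdriver where they are.

Things in the scene. Friction and masses are not known exactly. Their poses are not given: they have to be found in the camera images.
- panel_center (a point): Middle of the loose drawing panel: a stiff upright yellow card 8 mm thick (its x), 100 mm wide (y), 79 mm tall, on a vertical steel sleeve. Point on the sleeve axis, 90 mm above the foot, 40 mm below the card's top edge; z up. Starts standing on the bench; grasp the card from above across its thickness, near the top edge. 0.2 to 0.4 kg.
- panel: The same panel, origin at the centre of its foot. Total height 130 mm. Sleeve: 45 mm long, 32 mm outside, 23 mm bore, open at the bottom, with a flange 56 mm across and 6 mm thick at its foot; a dark block 34 x 50 x 6 mm caps it under the card.
- sleeve_foot (a point): Centre of the sleeve's open foot (underside of the flange), axes as the panel.
- panel_top (a point): Middle of the card's top edge, 130 mm above the foot, axes as the panel.
- spigot_seat (a point): Blue base, 90 x 90 x 12 mm, fixed to the bench, with an upright steel spigot, 20 mm diameter, 42 mm tall, at its centre (top 8 mm tapered to 10 mm). This point: foot of the spigot on the base's upper face, 12 mm above the bench; z up. With the sleeve fully home its flange lies on this face. The panel may face any way.
- spigot_top (a point): Tip of the spigot, 42 mm above spigot_seat.
- rail: Fixed parking rail: grey foot plate 70 x 140 x 10 mm with an upright aluminium strip 8 mm thick (along x) and 130 mm long (along y), its top edge 60 mm above the bench. The clip sits astride the strip. Origin on the bench under the middle; y along the strip.
- clip: Loose spring clip, about 0.1 kg, 24 mm wide (its y, the hinge axis), 104 mm tall, jaws down, handles up (z), clamped on the rail. Jaws and handles open along x. Origin on its middle line at the level of the shut jaw tips; hinge 50 mm above. Throat 38 mm deep from jaw tips to the steel core under the hinge; on the rail this core rests on the strip's top edge.
- clip_handles (a point): Where to grasp: midway between the handles (orange plates 5 mm thick, 60 to 104 mm above the clip's origin), 85 mm above the origin. Axes as the clip; squeeze along x. Shut, they lean outward: 58 mm over the outer faces at the top, 35 at the bottom. Squeezed against the spring (4 to 7 N each) they come parallel, 32 mm over all, at a stop; the jaws then gape 29 mm. Released, they shut.
- jaw_a_tip (a point): Inner tip of the jaw on the clip's +x side, at the jaw's lower end, 24 mm wide; the gripping face is 12 mm tall. Turns with the jaw.
- jaw_b_tip (a point): The same on the -x side.
- jaw_a (a joint): Opening angle of the +x half about the hinge, rad: 0 shut (4 mm between the tips), about 0.04 on the rail, 0.25 fully open. Both halves move alike.
- jaw_b (a joint): Opening angle of the -x half, the same.
- can: Bystander: upright white spray can with red cap, 52 mm diameter, 150 mm tall; origin at its underside. Not to be moved.
- bin: Bystander: small open blue bin, 80 x 110 x 50 mm; origin at its underside. Not to be moved.
- screwdriver: Bystander: screwdriver lying on the bench between the robot and the blue base, 170 mm long. Not to be moved.

How it is judged (in metres and radians):
On the way, in this order (a step that is already met when the one before it is completed fails the run):
1. the panel's sleeve is fully home on the spigot and the panel is let go (horizontal distance between sleeve_foot and spigot_seat below 0.004 m and z of sleeve_foot in the frame of spigot_seat between -0.003 and 0.003 m and angle between panel_top's own z axis and vertical below 0.05 rad and contact force between the fingers and panel below 0.1 N), for 0.2 s.
2. the clip is off its rail, lifted and held open (height (world z) of clip_handles above 0.14 m and contact force between clip and rail below 0.1 N and value of joint jaw_a above 0.12 rad and contact force between the fingers and clip above 3 N), for 0.2 s.
At the end, for the whole second after the job is handed in: Sleeve foot within 4 mm of the seat centre and 3 mm of its face, panel upright (0.05 rad), not touched by fingers or clip. Fingers squeeze the clip (over 4 N), both halves open over 0.15 rad, a jaw tip on each side 1.5 mm or more clear of the card, 8 to 40 mm below its top edge; clip still (horizontal distance between sleeve_foot and spigot_seat below 0.004 m and z of sleeve_foot in the frame of spigot_seat between -0.003 and 0.003 m and angle between panel_top's own z axis and vertical below 0.05 rad and contact force between each of the fingers, clip and panel below 0.3 N and ((x of jaw_a_tip in the frame of panel_top above 0.0055 m and x of jaw_b_tip in the frame of panel_top below -0.0055 m) or (x of jaw_b_tip in the frame of panel_top above 0.0055 m and x of jaw_a_tip in the frame of panel_top below -0.0055 m)) and z of jaw_a_tip in the frame of panel_top between -0.04 and -0.008 m and y of jaw_a_tip in the frame of panel_top between -0.05 and 0.05 m and z of jaw_b_tip in the frame of panel_top between -0.04 and -0.008 m and y of jaw_b_tip in the frame of panel_top between -0.05 and 0.05 m and value of joint each of jaw_a, jaw_b above 0.15 rad and contact force between the fingers and clip above 4 N and linear speed of clip below 0.03 m/s and height (world z) of clip_handles above 0.12 m); the arm keeps its last pose, push and grip.
It fails at once if the spray can was moved by more than 30 mm (distance of can from where it was at the start of the episode above 0.03 m).
It fails at once if the small bin was moved by more than 30 mm (distance of bin from where it was at the start of the episode above 0.03 m).
It fails at once if the screwdriver was moved by more than 30 mm (distance of screwdriver from where it was at the start of the episode above 0.03 m).
It also fails if it takes over 58 s, if anything falls off the work surface, if the arm or the gripper's body presses on something with over 40 N, if the wrist force passes 120 N, or if a joint passes its speed limit or range.

### The arm

A 6-joint arm with a two-finger parallel gripper is mounted at the origin on the work surface. World frame = base frame: x ahead of the robot, y to its left, z up, the work surface at z = 0. Lengths are in m, angles in degrees, forces in N, time in s.
With the tool pointing down it reaches from about 0.375 to 0.9 m from the base axis. Payload 3.1 kg.
Tool frame: the origin (TCP) lies at the very end of the fingers, on their centre line; the grasp point (between the pads) lies 19 mm behind it (bot.hold_point_z is the z of the grasp point in the tool frame, in m); z points along the fingers, y is the line along which they close (so a half turn about z gives the same grasp; the last joint's range is limited). The gripper opens to 87 mm and grips with 3 to 60 N. Pads are 19 mm wide; open, the fingers measure 117 mm over their backs; the gripper's body (75 mm by 190 mm) begins 51 mm behind the grasp point.
Start: joints at [57.21, 30.224, 82.088, -0, 67.689, -10.227], TCP at [0.24, 0.577, 0.183] pointing down, gripper open.
Joint ranges: [-176.69, 176.69], [-43.24, 126.21], [12.49, 139.97], [-82, 262], [0, 151.66], [-163.58, 163.58]. Speed limits (degrees/s): [159.86, 159.86, 180, 180, 180, 180].

### API

Orientations are given as a 3x3 rotation matrix whose columns are the frame's x, y, z axes.
In Python, from rig import bot, capture, camera_model gives the robot as it stands.
- The arm moves only by the tool apply_moves, never from a script. Its argument "plan" is text: rows parted by semicolons, each of 6 numbers parted by spaces: the shift along the tool's x, y, z in units of 0.05 m (1.0 is 0.05 m), then the turn, a rotation vector about the tool's x, y, z in units of 360 degrees (1.0 is 360 degrees). In form: dx dy dz ax ay az; .... A call has 1 to 10 rows; each row shifts and turns the commanded pose from where the row before left it, along the tool's axes as they then stand; what a row does not reach is not made up. A row lasts 1/12 s, in which the tool goes at most 41.7 mm and 7.16 degrees, less where a joint would pass 70% of its speed; a pose out of reach is approached as far as the arm can. A call with a number of a shift or a turn outside -1 to 1 is refused whole. A call with a gripper value outside its range is refused whole. "gripper" is the gripper command: -1 is shut, 1 is fully open, values between are in proportion, set as the call begins (left out, the last holds). The fingers move at their own pace and stop on an object; the grip force is fixed at half the most. Time passes only in rows, so rows that do not move let the fingers close. It gives the time, the measured TCP pose, the force, the opening and the grip force at its end, in the units of the state.
- bot.read_state(): the state, without advancing time (a new reading comes with each control period).
- capture(name): name is "scene" or "top"; returns the picture (384x512x3 uint8, red, green, blue); there is no depth.
- camera_model(name): a dict with "vertical_fov" (degrees; the focal length in pixels is half the picture's height over the tangent of half this angle, whatever the lens; pixels are square), "cx", "cy" (the principal point, pixels), "dist" ([k1, k2, p1, p2, k3] as OpenCV has them; the pictures are not rectified), "position" and "rotation" of the camera in the world. Camera axes: x right, y down, z forward; pixel columns grow to the right and rows downward; lengths in m; the calibration is good to about 2 mm. A picture is of the moment at which its call begins. camera_model takes no time and is no camera call.
- bot.hand_in(): hands the job in; it is judged then, once.
The state is a dict: "time_s": time; "joint_positions": joint angles; "qvel": joint speeds; "tau": joint torques, N m; "position": TCP position; "tcp_rot": TCP orientation; "force": force on the tool from outside, world axes, zero at the start; "moment": the same for the moment, N m; "opening": opening from 0.0 (shut) to 1.0 (fully open); "grasp_force": force on a finger pad.
Only numpy, scipy, OpenCV 4.12 (cv2) and the standard library are available. Lean on these libraries where they do the work, as an engineer would, in place of code of your own. Each camera call takes 0.05 s, during which the arm holds its last target. There are 200 camera calls.

## Working session

There is one attempt and no reset: what is moved stays moved. The work goes in short steps, Python scripts to look and compute and a tool call to move; the robot and the scene stay as the last step left them, time stands still between calls to the robot, and variables do not carry over. Pictures are saved under pics/ and viewed, at most 10 in all, crops included, and the job is handed in when it is done.

Besides the shell and the picture viewer there is one more tool, called after "Request:" as name(argument=value, ...) on one line, values as JSON. apply_moves: Moves the arm, as the interface text tells. Its arguments: {"type":"object","properties":{"plan":{"type":"string"},"gripper":{"type":"number"}},"required":["plan"]}

```bash
mkdir -p pics; python3 - <<'E'
from rig import bot,capture,camera_model
import cv2,numpy as np
for n in("scene","top"):
    im=capture(n); cv2.imwrite(f"pics/{n}0.png",cv2.resize(im[:,:,::-1],(800,600),interpolation=cv2.INTER_CUBIC))
    cv2.imwrite(f"raw_{n}0.png",im[:,:,::-1]); print(camera_model(n))
print(bot.read_state(),bot.hold_point_z)
E
```

```text
{'vertical_fov': 54.62426910299453, 'cx': 252.92121181186212, 'cy': 195.82236018224125, 'dist': array([0.03607286, 0.        , 0.        , 0.        , 0.        ]), 'position': array([1.10334692, 0.24300596, 0.52231601]), 'rotation': array([[-0.38830236,  0.53712957, -0.74880779],
       [ 0.92153071,  0.22495344, -0.31650766],
       [-0.00155874, -0.81295005, -0.58233134]])}
{'vertical_fov': 52.64427902735815, 'cx': 251.39789519632896, 'cy': 195.10799979234756, 'dist': array([-0.0044851,  0.       ,  0.       ,  0.       ,  0.       ]), 'position': array([0.39863641, 0.00206846, 0.9899735 ]), 'rotation': array([[ 1.13894019e-02, -9.83446680e-01,  1.80839459e-01],
       [-9.99934452e-01, -1.14136022e-02,  9.06804795e-04],
       [ 1.17223549e-03, -1.80837934e-01, -9.83512210e-01]])}
{'time_s': 0.1, 'joint_positions': array([ 5.72108469e+01,  3.02724717e+01,  8.21501479e+01,  2.02297199e-06,
        6.76880288e+01, -1.02277456e+01]), 'qvel': array([ 0.04906703, -0.16444031, -0.09034833, -0.04167595, -0.01023961,
       -0.03917089]), 'tau': array([-3.72022123e-05, -4.40989172e+01, -1.77149498e+01,  6.35417411e-02,
        5.33961284e-02, -5.00594945e-05]), 'position': array([0.23936832, 0.57654899, 0.18247595]), 'tcp_rot': array([[-9.23468672e-01,  3.83672411e-01, -1.04585479e-03],
       [ 3.83673683e-01,  9.23467308e-01, -1.62346357e-03],
       [ 3.42934527e-04, -1.90048471e-03, -9.99998135e-01]]), 'force': array([-0.77637535,  0.6535856 , -0.13993647]), 'moment': array([-0.01083654, -0.04501795, -0.0044459 ]), 'grasp_force': 0.0, 'opening': 0.9983690084674148} -0.0187
```

View pics/scene0.png

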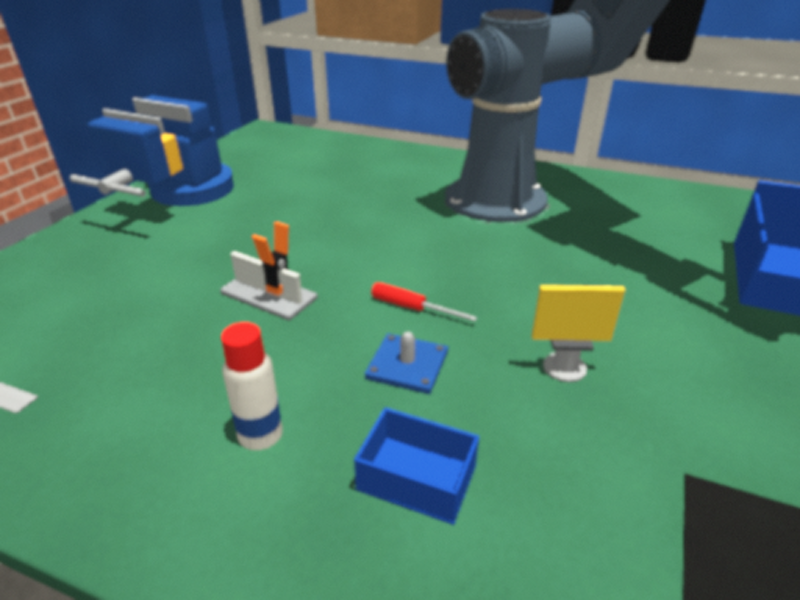

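View pics/top0.png

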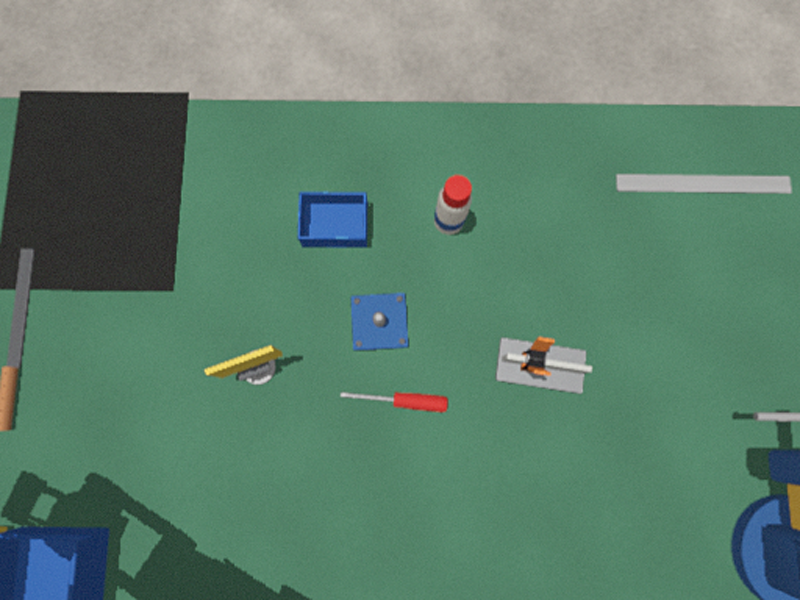

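```bash
python3 - <<'E'
import cv2,numpy as np
C={"top":[(160,215),(242,205),(348,233)],"scene":[(370,210),(260,232),(172,172)]}
rows=[]
for n in C:
    im=cv2.imread(f"raw_{n}0.png")
    rows.append(np.hstack([cv2.resize(im[y-33:y+33,x-33:x+33],(264,264),interpolation=cv2.INTER_CUBIC) for x,y in C[n]]))
cv2.imwrite("pics/crops.png",np.vstack(rows))
E
```

```text
(no output)
```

View pics/crops.png

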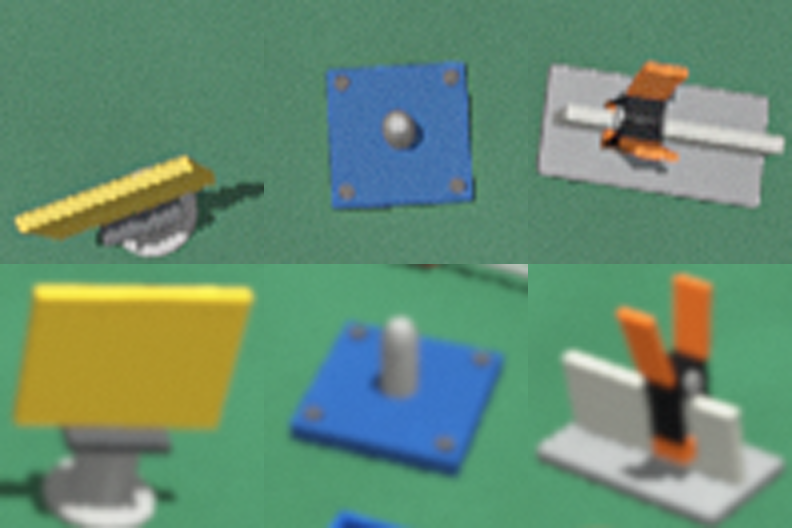

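```bash
cat > vis.py <<'E'
import cv2,numpy as np
from rig import camera_model
from scipy.optimize import minimize
def cam(n):
    c=camera_model(n); f=192/np.tan(np.radians(c["vertical_fov"]/2))
    return np.array([[f,0,c["cx"]],[0,f,c["cy"]],[0,0,1]]),np.array(c["dist"]),np.array(c["position"]),np.array(c["rotation"])
CAM={n:cam(n) for n in("top","scene")}
def proj(n,P):
    K,d,p,R=CAM[n]; r,_=cv2.Rodrigues(R.T)
    return cv2.projectPoints(np.float64(P),r,-R.T@p,K,d)[0][:,0]
def ray(n,uv,z):
    K,d,p,R=CAM[n]; u=cv2.undistortPoints(np.float64([[uv]]),K,d)[0,0]
    v=R@np.r_[u,1]; return p+v*(z-p[2])/v[2]
def box(x,y,z): return np.array([[a,b,c] for a in x for b in y for c in z])
def place(q,P):
    c,s=np.cos(q[2]),np.sin(q[2]); return P@np.array([[c,s,0],[-s,c,0],[0,0,1]])+np.r_[q[0],q[1],0]
def hullmask(m,keep_all=False):
    pts=np.argwhere(m)[:,::-1]
    h=np.int32(cv2.convexHull(np.float32(pts)).reshape(-1,2)); o=np.zeros(m.shape,np.uint8); cv2.fillConvexPoly(o,h,255); return o/255.
def render(uv,shape):
    h=cv2.convexHull(np.float32(uv)).reshape(-1,2)
    o=np.zeros((shape[0]*4,shape[1]*4),np.uint8); cv2.fillConvexPoly(o,np.int32(np.round(((h+.5)*4-.5)*16)),255,shift=4)
    return cv2.resize(o,shape[::-1],interpolation=cv2.INTER_AREA)/255.
def fit(masks,P,q0,step=(.015,.015,.15)):
    f=lambda q:sum(np.abs(render(proj(n,place(q,P)),m.shape)-m).sum() for n,m in masks.items())
    q=np.array(q0,float)
    for k in(1,.3,.1):
        S=np.vstack([q]+[q+np.eye(3)[i]*step[i]*k for i in range(3)])
        r=minimize(f,q,method="Nelder-Mead",options=dict(initial_simplex=S,xatol=1e-5,fatol=.01)); q=r.x
    return q,r.fun,sum(m.sum() for m in masks.values())
def colmask(im,kind,cen,rad=33):
    h=cv2.cvtColor(im,cv2.COLOR_BGR2HSV).astype(int); H,S,V=h[...,0],h[...,1],h[...,2]
    m={"yellow":(H>18)&(H<32)&(S>110),"blue":(H>100)&(H<118)&(S>120)&(V>90),"grey":(S<45)&(V>110),"orange":(H<17)&(S>140)&(V>120)}[kind]
    w=np.zeros_like(m); w[cen[1]-rad:cen[1]+rad,cen[0]-rad:cen[0]+rad]=1
    n,l,st,_=cv2.connectedComponentsWithStats((m&w).astype(np.uint8))
    return np.isin(l,[i for i in range(1,n) if st[i,4]>=max(15,.15*st[1:,4].max())])
CARD=box((-.004,.004),(-.05,.05),(.051,.130))
BASE=box((-.045,.045),(-.045,.045),(0,.012))
RAIL=np.vstack([box((-.035,.035),(-.07,.07),(0,.01)),box((-.004,.004),(-.065,.065),(.01,.06))])
E
cat > m.py <<'E'
from vis import *
I={n:cv2.imread(f"raw_{n}0.png") for n in CAM}
for nm,kind,P,c,z in[("panel","yellow",CARD,((155,230),(370,201)),.09),("base","blue",BASE,((242,205),(260,232)),.012),("rail","grey",RAIL,((348,233),(172,172)),.01)]:
    M={n:hullmask(colmask(I[n],kind,c[i],rad=24 if nm=="base" and i else 33)) for i,n in enumerate(("top","scene"))}
    x=ray("top",c[0],z); 
    best=min((fit(M,P,(x[0],x[1],a)) for a in np.radians([-70,-35,0,35,70,90])),key=lambda t:t[1])
    print(nm,best[0][:2].round(4),np.degrees(best[0][2]).round(2),best[1:])
for n,o,L in[("scene",(139,139),[(629-528,312-264),(693-528,279-264)]),("top",(315,200),[(668-528,67),])]:
    print(n,[ray(n,(o[0]+a/4-.4,o[1]+b/4-.4),.126).round(4) for a,b in L])
print("spigot", ray("top",(209+399/4-66-.4,172+122/4-.4),.05))
for n,u,r in(("bin",(333*.64,220*.64),.0),("can",(457*.64,190*.64),.15),("sd",(393*.64,401*.64),.01)): print(n,ray("top",u,r).round(3))
E
python3 m.py
```

```text
panel [0.4753 0.2221] 21.35 (np.float64(104.06666666666666), np.float64(2344.0))
base [0.5522 0.0257] -86.84 (np.float64(185.76862745098043), np.float64(2574.0))
rail [ 0.4826 -0.237 ] -8.41 (np.float64(270.01176470588234), np.float64(3414.0))
scene [array([ 0.512 , -0.2194,  0.126 ]), array([ 0.4648, -0.208 ,  0.126 ])]
top [array([ 0.5116, -0.2179,  0.126 ])]
spigot [0.55376514 0.0249418  0.05      ]
bin [0.726 0.107 0.   ]
can [ 0.725 -0.089  0.15 ]
sd [0.423 0.001 0.01 ]
```

```bash
cat > go.py <<'E'
import sys,numpy as np
from rig import bot
from scipy.spatial.transform import Rotation as Ro
# usage: go.py x y z yaw(tool y axis, deg) n   (via world target)
def Rt(yaw):
    a=np.radians(yaw); y=np.array([np.cos(a),np.sin(a),0]); z=np.array([0,0,-1.]); return np.c_[np.cross(y,z),y,z]
def plan(t,yaw,n):
    s=bot.read_state(); p=np.array(s["position"]); R=np.array(s["tcp_rot"]); T=Rt(yaw)
    w=Ro.from_matrix(R.T@T).as_rotvec(); d=(np.array(t)-p)/n; ang=np.degrees(np.linalg.norm(w))
    print("pos",p.round(4),"dist mm/row",(np.linalg.norm(d)*1e3).round(1),"deg/row",(ang/n).round(2),"F",s["force"].round(1),"open",round(s["opening"]*87,1),"gf",s["grasp_force"],"t",s["time_s"],"J",s["joint_positions"].round(0))
    for i in range(n):
        print(*(R.T@d/.05).round(3),*(w/n/2/np.pi).round(4),end="; "); R=R@Ro.from_rotvec(w/n).as_matrix()
    print()
if __name__=="__main__":
    a=list(map(float,sys.argv[1:])); plan(a[:3],a[3],int(a[4]))
E
python3 go.py .4753 .2221 .18 21.35 10; python3 go.py .4753 .2221 .18 21.35 12
```

```text
pos [0.2394 0.5765 0.1825] dist mm/row 42.6 deg/row 4.61 F [-0.8  0.7 -0.1] open 86.9 gf 0.0 t 0.1 J [ 57.  30.  82.   0.  68. -10.]
-0.708 -0.474 0.006 -0.0 0.0 0.0128; -0.744 -0.415 0.005 -0.0 0.0 0.0128; -0.774 -0.354 0.005 -0.0 0.0 0.0128; -0.8 -0.291 0.005 -0.0 0.0 0.0128; -0.821 -0.225 0.005 -0.0 0.0 0.0128; -0.837 -0.159 0.005 -0.0 0.0 0.0128; -0.847 -0.091 0.005 -0.0 0.0 0.0128; -0.851 -0.023 0.005 -0.0 0.0 0.0128; -0.85 0.046 0.005 -0.0 0.0 0.0128; -0.844 0.114 0.005 -0.0 0.0 0.0128; 
pos [0.2394 0.5765 0.1825] dist mm/row 35.5 deg/row 3.84 F [-0.8  0.7 -0.1] open 86.9 gf 0.0 t 0.1 J [ 57.  30.  82.   0.  68. -10.]
-0.59 -0.395 0.005 -0.0 0.0 0.0107; -0.615 -0.354 0.005 -0.0 0.0 0.0107; -0.637 -0.312 0.005 -0.0 0.0 0.0107; -0.657 -0.269 0.004 -0.0 0.0 0.0107; -0.673 -0.224 0.004 -0.0 0.0 0.0107; -0.687 -0.179 0.004 -0.0 0.0 0.0107; -0.697 -0.132 0.004 -0.0 0.0 0.0107; -0.705 -0.085 0.004 -0.0 0.0 0.0107; -0.709 -0.038 0.004 -0.0 0.0 0.0107; -0.71 0.01 0.004 -0.0 0.0 0.0107; -0.707 0.057 0.004 -0.0 0.0 0.0107; -0.702 0.104 0.004 -0.0 0.0 0.0107;
```

Request:
apply_moves(plan="-0.59 -0.395 0 0 0 0.0107; -0.615 -0.354 0 0 0 0.0107; -0.637 -0.312 0 0 0 0.0107; -0.657 -0.269 0 0 0 0.0107; -0.673 -0.224 0 0 0 0.0107; -0.687 -0.179 0 0 0 0.0107; -0.697 -0.132 0 0 0 0.0107; -0.705 -0.085 0 0 0 0.0107; -0.709 -0.038 0 0 0 0.0107; -0.71 0.01 0 0 0 0.0107", gripper=1)

```text
time_s: 0.93
position: [0.4365, 0.2799, 0.1831]
tcp_rot: [[-0.481, 0.877, -0.001], [0.877, 0.481, -0.0], [0.0, -0.001, -1.0]]
force: [0.4, 1.1, -0.6]
opening: 1.003
grasp_force: 0.0
```

```bash
python3 go.py .4753 .2221 .17 21.35 4
```

```text
pos [0.4365 0.2799 0.1831] dist mm/row 17.7 deg/row 1.84 F [ 0.4  1.1 -0.6] open 87.3 gf 0.0 t 0.9333 J [20. 22. 97.  0. 61. -8.]
-0.347 0.031 0.065 -0.0 -0.0 0.0051; -0.346 0.042 0.065 -0.0 -0.0 0.0051; -0.344 0.053 0.066 -0.0 -0.0 0.0051; -0.342 0.064 0.066 -0.0 -0.0 0.0051;
```

Request:
apply_moves(plan="-0.347 0.031 0.065 0 0 0.0051; -0.346 0.042 0.065 0 0 0.0051; -0.344 0.053 0.066 0 0 0.0051; -0.342 0.064 0.066 0 0 0.0051; 0 0 0 0 0 0")

```text
time_s: 1.35
position: [0.4766, 0.2215, 0.1694]
tcp_rot: [[-0.364, 0.931, -0.0], [0.931, 0.364, -0.001], [-0.001, -0.001, -1.0]]
force: [-0.3, 0.5, 0.5]
opening: 1.001
grasp_force: 0.0
```

```bash
python3 - <<'E'
from rig import capture
import cv2,numpy as np
o=[]
for n in("scene","top"):
    im=capture(n)[:,:,::-1]; cv2.imwrite(f"raw_{n}1.png",im)
a=cv2.imread("raw_scene1.png")[120:260,300:440]; b=cv2.imread("raw_top1.png")[150:290,90:230]
cv2.imwrite("pics/c1.png",cv2.resize(np.hstack([a,b]),(800,400),interpolation=cv2.INTER_CUBIC))
E
python3 go.py .4753 .2221 .095 21.35 6
```

```text
pos [0.4748 0.2235 0.1698] dist mm/row 12.5 deg/row 0.03 F [-0.4 -0.7  0.7] open 87.0 gf 0.0 t 1.45 J [13. 24. 97.  0. 59. -9.]
-0.005 0.0 0.249 -0.0 -0.0 0.0001; -0.005 0.0 0.249 -0.0 -0.0 0.0001; -0.005 -0.0 0.249 -0.0 -0.0 0.0001; -0.005 -0.0 0.249 -0.0 -0.0 0.0001; -0.005 -0.0 0.249 -0.0 -0.0 0.0001; -0.005 -0.0 0.249 -0.0 -0.0 0.0001;
```

View pics/c1.png

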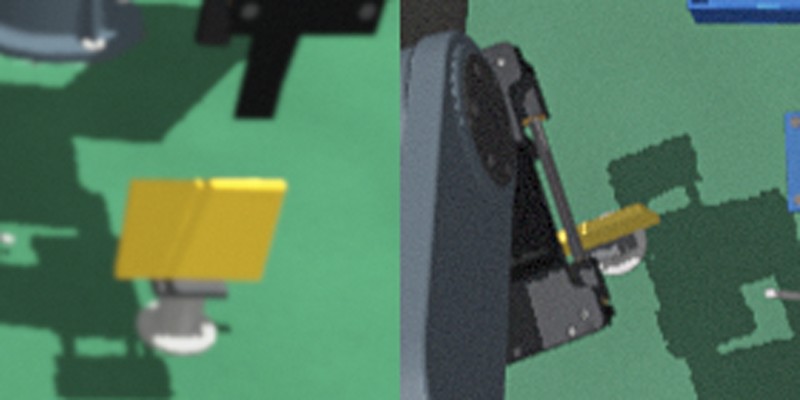

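```bash
python3 - <<'E'
from vis import *
from rig import bot
s=bot.read_state();p=s["position"];R=s["tcp_rot"]
for o in(-.051,0,.051):
    q=p+R[:,1]*o; a=proj("scene",[q])[0]; b=proj("top",[q])[0]
    print(o,((a-[300,120])*400/140).round(),((b-[90,150])*400/140+[400,0]).round())
E
```

```text
-0.051 [201.  91.] [584. 290.]
0 [220. 130.] [562. 225.]
0.051 [241. 174.] [541. 161.]
```

```bash
python3 - <<'E'
from vis import *
a=cv2.imread("raw_scene1.png")[60:220,290:450];b=cv2.imread("raw_top1.png")[110:270,60:220]
a=cv2.resize(a,None,fx=2.5,fy=2.5,interpolation=3);b=cv2.resize(b,None,fx=2.5,fy=2.5,interpolation=3)
p=np.array([.4766,.2215,.1694]);Y=np.array([.931,.364,0])
for n,im,o in(("scene",a,(290,60)),("top",b,(60,110))):
    for z in(0,.07):
        for k in(-.0435,-.0585,.0435,.0585):
            u=(proj(n,[p+Y*k+[0,0,z]])[0]-o+.5)*2.5; cv2.circle(im,tuple(np.int32(u)),3,(0,0,255) if z==0 else (255,0,255),-1)
cv2.imwrite("pics/c2.png",np.hstack([np.clip(a*1.5,0,255).astype(np.uint8),np.clip(b*1.5,0,255).astype(np.uint8)]))
E
```

```text
(no output)
```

View pics/c2.png

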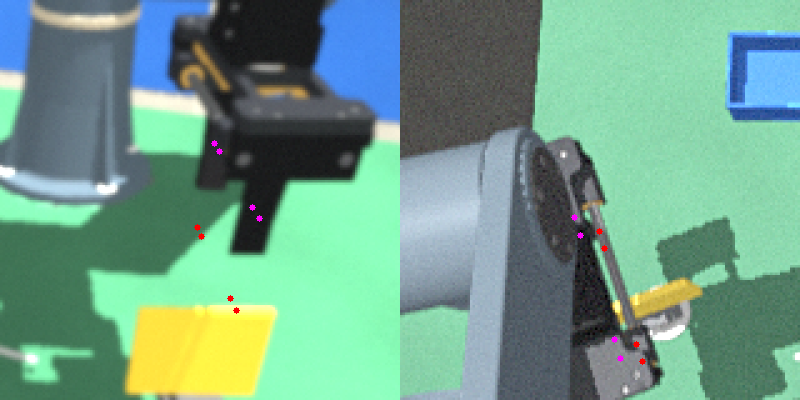

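```bash
python3 - <<'E'
from vis import *
from rig import bot,capture
for n in CAM:
    a=cv2.imread(f"raw_{n}1.png").astype(int); b=capture(n)[:,:,::-1]; cv2.imwrite(f"raw_{n}2.png",b)
    d=np.abs(a-b).max(2)>40; print(n,d.sum(),[x.mean().round() for x in np.where(d)] if d.any() else 0)
s=bot.read_state();print(s["position"],s["joint_positions"],s["time_s"])
E
```

```text
top 218 [np.float64(237.0), np.float64(120.0)]
scene 892 [np.float64(108.0), np.float64(392.0)]
[0.47444014 0.22440136 0.17016636] [ 1.30858805e+01  2.35523294e+01  9.72093991e+01  3.00607341e-02
  5.92814867e+01 -8.54818901e+00] 1.55
```

```bash
cat > ov.py <<'E'
from vis import *
import sys
k=sys.argv[1]; P=eval(sys.argv[2])
a=cv2.imread(f"raw_scene{k}.png")[60:220,290:450];b=cv2.imread(f"raw_top{k}.png")[110:270,60:220]
a=cv2.resize(a,None,fx=2.5,fy=2.5,interpolation=3);b=cv2.resize(b,None,fx=2.5,fy=2.5,interpolation=3)
for n,im,o in(("scene",a,(290,60)),("top",b,(60,110))):
    for q in P:
        u=(proj(n,[q])[0]-o+.5)*2.5; cv2.circle(im,tuple(np.int32(u)),3,(0,0,255),-1)
cv2.imwrite(f"pics/ov{k}.png",np.clip(np.hstack([a,b])*1.5,0,255).astype(np.uint8))
E
python3 ov.py 2 "[np.array([.4744,.2244,.1702])+np.array([.931,.364,0])*o for o in(-.0585,-.0435,.0435,.0585)]"
```

```text
(no output)
```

View pics/ov2.png

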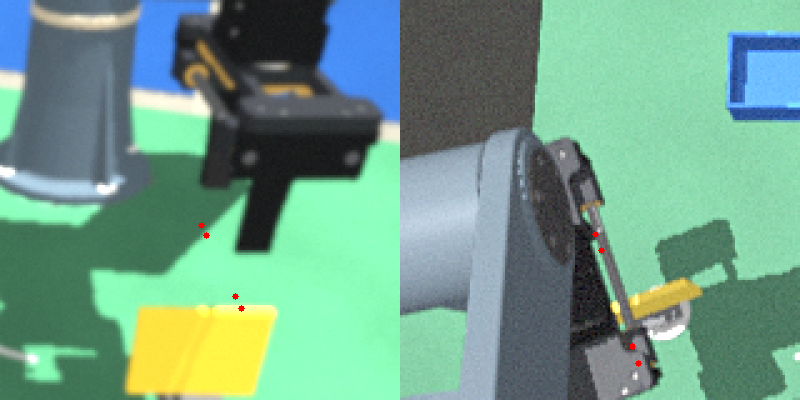

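```bash
python3 - <<'E'
from vis import *
p=np.array([.4744,.2244,.1702]);Y=np.array([.931,.364,0]);X=np.array([-.364,.931,0])
print("base origin scene800",proj("scene",[[0,0,0],[.08,0,0],[0,.08,0],[0,-.08,0]])*1.5625)
print("base top800",proj("top",[[0,0,0],[.08,0,0],[.1,0,0]])*1.5625)
for nm,q in dict(bR1=p+[0,0,.07]-X*.0375+Y*.095,bR2=p+[0,0,.07]-X*.0375-Y*.095,tipf=p+Y*.051,tipn=p-Y*.051,tipfr=p+Y*.0585-X*.0095,tipfl=p+Y*.0585+X*.0095,bodyb=p+[0,0,.07]+X*.0375+Y*.095).items():
    print(nm,((proj("scene",[q])[0]-[290,60])*2.5).round(),((proj("top",[q])[0]-[60,110])*2.5+[400,0]).round())
E
```

```text
base origin scene800 [[494.20829441 198.5715139 ]
 [483.56505334 214.82072246]
 [532.75972624 205.05341813]
 [457.31880462 192.33155304]]
base top800 [[390.370365   688.29297588]
 [391.0100763  630.41146508]
 [391.16697862 616.21277318]]
bR1 [217. 244.] [600. 160.]
bR2 [157. 121.] [676. 387.]
tipf [237. 302.] [597. 241.]
tipn [203. 229.] [634. 354.]
tipfr [226. 307.] [605. 229.]
tipfl [254. 308.] [584. 237.]
bodyb [344. 245.] [510. 193.]
```

Request:
apply_moves(plan="0 0 0.17 0 0 0; 0 0 0.17 0 0 0; 0 0 0.17 0 0 0; 0 0 0.17 0 0 0; 0 0 0 0 0 0; 0 0 0 0 0 0")

```text
time_s: 2.05
position: [0.4744, 0.2238, 0.1352]
tcp_rot: [[-0.368, 0.93, -0.002], [0.93, 0.368, -0.001], [0.0, -0.002, -1.0]]
force: [0.5, -0.1, -0.0]
opening: 1.002
grasp_force: 0.0
```

```bash
cat > snap.py <<'E'
from vis import *
import sys
from rig import bot,capture
k=sys.argv[1]
for n in CAM: cv2.imwrite(f"raw_{n}{k}.png",capture(n)[:,:,::-1])
s=bot.read_state();print(s["position"].round(4),s["joint_positions"].round(2),s["force"].round(1),s["opening"],s["time_s"])
E
python3 snap.py 3;python3 ov.py 3 "[np.array([.4750,.2230,.135])+np.array([.931,.364,0])*o for o in(-.0585,-.0435,0,.0435,.0585)]"
```

```text
[0.4753 0.2239 0.1362] [13.03 26.34 99.15  0.   54.51 -8.55] [-0.5  0.3 -0.1] 0.9985235030359351 2.15
```

View pics/ov3.png

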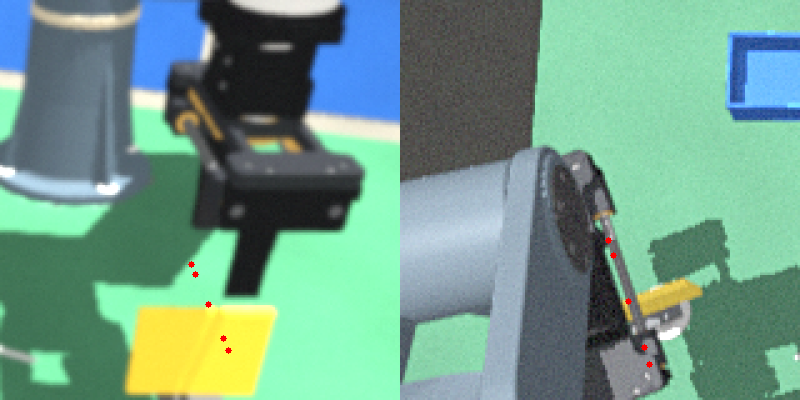

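Request:
apply_moves(plan="0 0 0.2 0 0 0; 0 0 0.2 0 0 0; 0 0 0.2 0 0 0; 0 0 0.2 0 0 0; 0 0 0 0 0 0")

```text
time_s: 2.57
position: [0.4732, 0.2233, 0.0937]
tcp_rot: [[-0.368, 0.93, -0.005], [0.93, 0.368, -0.001], [0.001, -0.005, -1.0]]
force: [-0.2, -0.1, -0.2]
opening: 0.997
grasp_force: 0.0
```

```bash
python3 snap.py 4;python3 ov.py 4 "[np.array([.4750,.2235,.096])+np.array([.931,.364,0])*o for o in(-.0585,-.0435,0,.0435,.0585)]"
```

```text
[0.4746 0.2237 0.0953] [ 13.02  29.95 101.2   -0.    48.97  -8.55] [-0.2  0.3  0.1] 1.0025232917921016 2.6667
```

View pics/ov4.png

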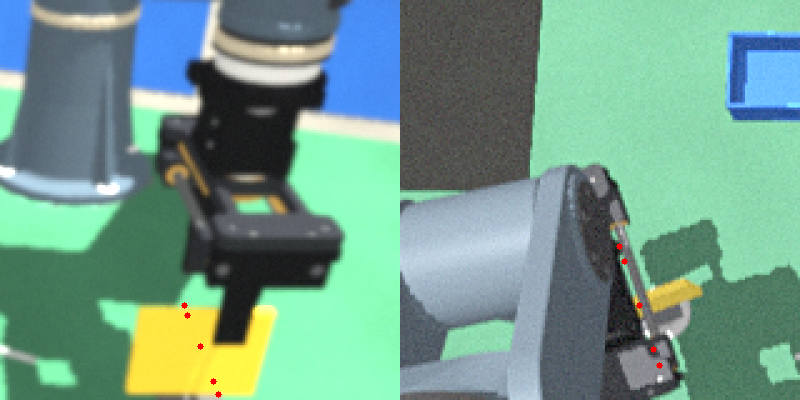

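Request:
apply_moves(plan="0 0 0 0 0 0; 0 0 0 0 0 0; 0 0 0 0 0 0; 0 0 0 0 0 0; 0 0 0 0 0 0; 0 0 0 0 0 0; 0 0 0 0 0 0; 0 0 0 0 0 0", gripper=-1)

```text
time_s: 3.33
position: [0.4752, 0.2239, 0.0963]
tcp_rot: [[-0.368, 0.93, 0.0], [0.93, 0.368, 0.0], [-0.0, 0.0, -1.0]]
force: [-0.4, -0.6, 0.6]
opening: 0.48
grasp_force: 0.0
```

```bash
python3 snap.py 5;python3 ov.py 5 "[np.array([.4750,.2235,.096])]"; python3 - <<'E'
from vis import *
M={}
for k in "05":
  M={n:hullmask(colmask(cv2.imread(f"raw_{n}{k}.png"),"yellow",c)) for n,c in(("scene",(370,201)),)}
  print(k,fit(M,CARD,(.4753,.2221,np.radians(21.35)),(.003,.003,.03)))
E
```

```text
[0.4751 0.2238 0.0963] [ 13.02  29.86 101.17  -0.    48.97  -8.55] [-0.   0.6  0.5] 0.38002729528906426 3.4333
0 (array([0.47414568, 0.22219544, 0.36279641]), np.float64(51.73725490196078), np.float64(1892.0))
5 (array([0.47463192, 0.22205604, 0.40009593]), np.float64(48.3686274509804), np.float64(1902.0))
```

View pics/ov5.png

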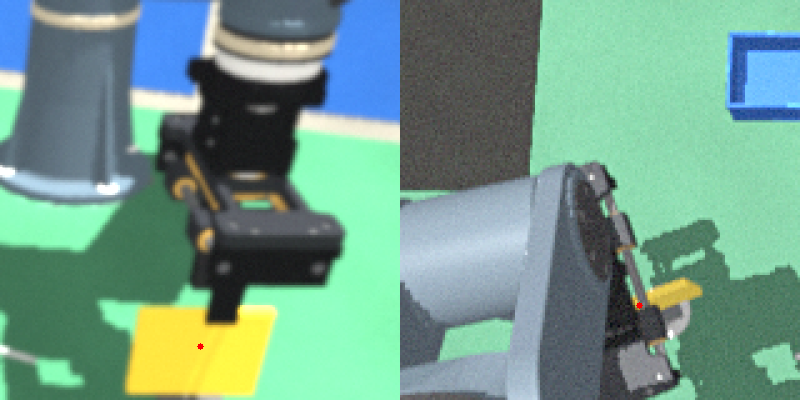

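Request:
apply_moves(plan="0 0 0 0 0 0; 0 0 0.1 0 0 0; 0 0 0.1 0 0 0; 0 0 0.1 0 0 0; 0 0 0.1 0 0 0; 0 0 0.1 0 0 0; 0 0 0 0 0 0", gripper=0)

```text
time_s: 4.02
position: [0.4742, 0.2236, 0.0699]
tcp_rot: [[-0.368, 0.93, -0.002], [0.93, 0.368, -0.001], [0.0, -0.003, -1.0]]
force: [-0.3, 0.1, 0.1]
opening: 0.501
grasp_force: 0.0
```

```bash
python3 snap.py 6; python3 - <<'E'
from vis import *
im=cv2.imread("raw_scene6.png"); h=cv2.cvtColor(im,cv2.COLOR_BGR2HSV)
m=colmask(im,"yellow",(370,201))
print("\n".join("%d "%r+"".join("Y" if m[r,c] else ("#" if im[r,c].max()<60 else ".") for c in range(335,410)) for r in range(168,226,2)))
E
```

```text
[0.4749 0.2238 0.0708] [ 13.02  32.27 102.22  -0.    45.56  -8.55] [ 0.9 -0.1  0.1] 0.5006415835914703 4.1167
168 ...........................#####......#############.....###.###..#.######..
170 ............................###......######################################
172 .............................##.....#######################################
174 .............................####...#######################################
176 .............................##############################################
178 .............................##############################################
180 ............................############..#################################
182 .............YY...Y.YY.....YYYYYYYY########################################
184 ..........YYYYYYYYYYYYYYYYYYYYYYYYY########################################
186 ..........YYYYYYYYYYYYYYYYYYYYYYYYYYY####################Y#################
188 ..........YYYYYYYYYYYYYYYYYYYYYYYYYYYY############YYYYYYYYYYYYYY...........
190 ..........YYYYYYYYYYYYYYYYYYYYYYYYYYYY###########YYYYYYYYYYYYYY............
192 .........YYYYYYYYYYYYYYYYY
[... 629 characters left out ...]
YYYYYYYYYYYYYYYYYYYYYYYYYYYYYYYYYYYYYYYYYYY.................
210 ......YYYYYYYYYYYYYYYYYYYYYYYYYYYYYYYYYYYYYYYYYYYYYYYYYYYY.................
212 .....YYYYYYYYYYYYYYYYYYYYYYYYYYYYYYYYYYYYYYYYYYYYYYYYYYYY..................
214 .....YYYYYYYYYYYYYYYYYYYYYYYYYYYYYYYYYYYYYYYYYYYYYYYYYYYY..................
216 .....YYYYYYYYYYYYYYYYYYYYYYYYYYYYYYYYYYYYYYYYYYYYYYYYYYY...................
218 ...........................................................................
220 ...........................................................................
222 ...........................................................................
224 ...........................................................................
```

Request:
apply_moves(plan="0 0 0.06 0 0 0; 0 0 0.06 0 0 0; 0 0 0 0 0 0; 0 0 0 0 0 0; 0 0 0 0 0 0; 0 0 0 0 0 0; 0 0 0 0 0 0; 0 0 0 0 0 0; 0 0 0 0 0 0; 0 0 0 0 0 0", gripper=-1)

```text
time_s: 4.95
position: [0.4751, 0.2239, 0.0653]
tcp_rot: [[-0.368, 0.93, -0.0], [0.93, 0.368, 0.0], [0.0, -0.0, -1.0]]
force: [-0.5, 0.1, -0.1]
opening: 0.091
grasp_force: 30.0
```

```bash
cat > pan.py <<'E'
from vis import *
import sys
k,zf,x,y,yaw=sys.argv[1],*map(float,sys.argv[2:6])
im=cv2.imread(f"raw_scene{k}.png"); P=CARD+[0,0,zf]
c=proj("scene",[[x,y,.09+zf]])[0].astype(int)
def f4(m):
    f=lambda q:np.abs(render(proj("scene",place(q[:3],P+[0,0,q[3]])),m.shape)-m).sum()
    best=None
    for s in(1,.3,.1):
        q=best.x if best is not None else np.array([x,y,np.radians(yaw),0]); S=np.vstack([q]+[q+np.diag([.006,.006,.06,.006])[i]*s for i in range(4)])
        best=minimize(f,q,method="Nelder-Mead",options=dict(initial_simplex=S,xatol=1e-5,fatol=.01))
    return best
b=f4(hullmask(colmask(im,"yellow",c,36)))
print("panel x y yaw",b.x[:2].round(4),np.degrees(b.x[2]).round(1),"foot z",(zf+b.x[3]).round(4),"res",b.fun.round(0))
E
python3 snap.py 7; python3 pan.py 0 0 .4753 .2221 21.3; python3 pan.py 7 0 .4753 .2221 21.3
```

```text
[0.4751 0.2239 0.0653] [ 13.03  32.8  102.43   0.    44.76  -8.55] [-0.  -0.1  0.2] 0.08781881086547803 5.05
panel x y yaw [0.475  0.2222] 20.7 foot z 0.0006 res 53.0
panel x y yaw [0.4698 0.2215] 19.2 foot z -0.0058 res 123.0
```

Request:
apply_moves(plan="0 0 -0.1 0 0 0; 0 0 -0.2 0 0 0; 0 0 -0.25 0 0 0; 0 0 -0.25 0 0 0; 0 0 -0.25 0 0 0; 0 0 -0.25 0 0 0; 0 0 -0.2 0 0 0; 0 0 -0.1 0 0 0; 0 0 0 0 0 0")

```text
time_s: 5.8
position: [0.476, 0.2241, 0.1467]
tcp_rot: [[-0.368, 0.93, 0.003], [0.93, 0.368, 0.001], [-0.0, 0.003, -1.0]]
force: [-0.0, 1.8, -2.9]
opening: 0.093
grasp_force: 30.0
```

```bash
python3 snap.py 8; python3 pan.py 8 .08 .4753 .2221 21.3; python3 go.py .5528 .0270 .146 21.5 8
```

```text
[0.4749 0.2238 0.1452] [13.02 25.56 98.7  -0.   55.76 -8.55] [-0.8  0.  -3. ] 0.09102837783776546 5.9
panel x y yaw [0.4778 0.2222] 21.6 foot z 0.0819 res 75.0
pos [0.4749 0.2238 0.1452] dist mm/row 26.5 deg/row 0.01 F [-0.8  0.  -3. ] open 7.9 gf 29.99077179003507 t 5.9 J [13. 26. 99. -0. 56. -9.]
-0.529 0.0 -0.002 -0.0 -0.0 0.0; -0.529 0.0 -0.002 -0.0 -0.0 0.0; -0.529 0.001 -0.002 -0.0 -0.0 0.0; -0.529 0.001 -0.002 -0.0 -0.0 0.0; -0.529 0.001 -0.002 -0.0 -0.0 0.0; -0.529 0.001 -0.002 -0.0 -0.0 0.0; -0.529 0.001 -0.002 -0.0 -0.0 0.0; -0.529 0.001 -0.002 -0.0 -0.0 0.0;
```

Request:
apply_moves(plan="-0.3 0 0 0 0 0; -0.529 0 0 0 0 0; -0.529 0 0 0 0 0; -0.529 0 0 0 0 0; -0.529 0 0 0 0 0; -0.529 0 0 0 0 0; -0.529 0 0 0 0 0; -0.46 0 0 0 0 0; -0.3 0 0 0 0 0; 0 0 0 0 0 0")

```text
time_s: 6.73
position: [0.5544, 0.024, 0.1445]
tcp_rot: [[-0.365, 0.931, 0.001], [0.931, 0.365, -0.001], [-0.001, 0.0, -1.0]]
force: [-0.5, 1.7, -2.7]
opening: 0.088
grasp_force: 30.0
```

Request:
apply_moves(plan="0 0 0 0 0 0; 0 0 0 0 0 0")

```text
time_s: 6.9
position: [0.5518, 0.0279, 0.1446]
tcp_rot: [[-0.368, 0.93, -0.002], [0.93, 0.368, 0.001], [0.002, -0.002, -1.0]]
force: [-0.2, 0.2, -3.2]
opening: 0.086
grasp_force: 30.0
```

```bash
python3 snap.py 9; python3 pan.py 9 .08 .5528 .0257 21.3; python3 - <<'E'
from vis import *
a=cv2.imread("raw_scene9.png"); b=cv2.imread("raw_top9.png")
c=proj("scene",[[.5528,.0257,.06]])[0].astype(int);d=proj("top",[[.5528,.0257,.06]])[0].astype(int);print(c,d)
cr=lambda m,c:cv2.resize(m[c[1]-66:c[1]+66,c[0]-66:c[0]+66],(400,400),interpolation=3)
cv2.imwrite("pics/c9.png",np.hstack([cr(a,c),cr(b,d)]))
E
```

```text
[0.552  0.0283 0.1449] [-8.670e+00  2.756e+01  9.478e+01  3.000e-02  5.776e+01 -3.033e+01] [ 0.2  0.8 -2.2] 0.08794909609987114 7.0
panel x y yaw [0.5527 0.0274] 22.6 foot z 0.0805 res 48.0
[259 211] [241 201]
```

View pics/c9.png

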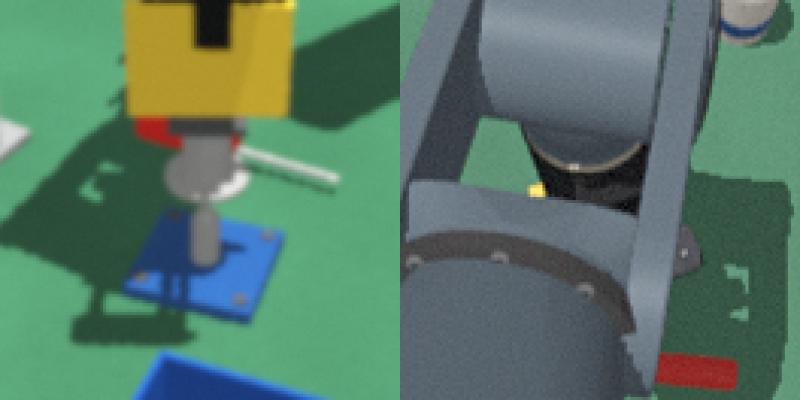

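```bash
python3 - <<'E'
from vis import *
im=cv2.imread("raw_scene0.png")
M=hullmask(colmask(im,"blue",(260,232),24)); print("base scene",fit({"scene":M},BASE,(.5522,.0257,0.05),(.004,.004,.03)))
M2=hullmask(colmask(cv2.imread("raw_top0.png"),"blue",(242,205))); print("base top",fit({"top":M2},BASE,(.5522,.0257,0.05),(.004,.004,.03)))
# spigot grey column, scene
h=cv2.cvtColor(im,cv2.COLOR_BGR2HSV)
for r in range(209,234,2):
    c=np.where(h[r,248:273,1]<75)[0]; print(r,(c.min()+248,c.max()+248) if len(c) else "",end=" ")
for q in((.5522,.0257),(.5538,.0249)): print("\n",q,proj("scene",[[*q,.054],[*q,.046],[*q,.012]]).round(1).tolist())
t=cv2.cvtColor(cv2.imread("raw_top0.png"),cv2.COLOR_BGR2HSV)[190:220,230:256,1]<75
ys,xs=np.where(t); print("top spigot blob",xs.min()+230,xs.max()+230,ys.min()+190,ys.max()+190, proj("top",[[.5522,.0257,.054],[.5522,.0257,.012]]).round(1).tolist())
E
```

```text
base scene (array([0.55024651, 0.0261801 , 0.08735345]), np.float64(129.39999999999998), np.float64(1326.0))
base top (array([0.55235523, 0.02583429, 0.03323815]), np.float64(40.18039215686275), np.float64(1248.0))
209  211  213 (np.int64(258), np.int64(263)) 215 (np.int64(250), np.int64(265)) 217 (np.int64(257), np.int64(265)) 219 (np.int64(257), np.int64(264)) 221 (np.int64(257), np.int64(264)) 223 (np.int64(257), np.int64(264)) 225 (np.int64(257), np.int64(264)) 227 (np.int64(256), np.int64(264)) 229 (np.int64(256), np.int64(264)) 231 (np.int64(258), np.int64(262)) 233  
 (0.5522, 0.0257) [[260.1, 213.5], [260.0, 216.5], [259.9, 229.2]]

 (0.5538, 0.0249) [[259.4, 213.8], [259.4, 216.9], [259.2, 229.6]]
top spigot blob 230 255 190 219 [[242.0, 202.5], [242.4, 205.1]]
```

Request:
apply_moves(plan="-0.02 -0.016 0.1 0 0 0; 0 0 0.15 0 0 0; 0 0 0.15 0 0 0; 0 0 0.15 0 0 0; 0 0 0.12 0 0 0; 0 0 0.1 0 0 0; 0 0 0.08 0 0 0; 0 0 0.05 0 0 0")

```text
time_s: 7.67
position: [0.5521, 0.0261, 0.0994]
tcp_rot: [[-0.367, 0.93, -0.002], [0.93, 0.367, 0.001], [0.001, -0.001, -1.0]]
force: [-0.4, 1.0, -2.6]
opening: 0.088
grasp_force: 30.0
```

Request:
apply_moves(plan="0 0 0.1 0 0 0; 0 0 0.1 0 0 0; 0 0 0.08 0 0 0; 0 0 0.06 0 0 0; 0 0 0.06 0 0 0; 0 0 0.03 0 0 0; 0 0 0.02 0 0 0; 0 0 0 0 0 0")

```text
time_s: 8.33
position: [0.5522, 0.026, 0.0775]
tcp_rot: [[-0.368, 0.93, -0.001], [0.93, 0.368, 0.0], [0.001, -0.001, -1.0]]
force: [-1.5, 3.4, -3.9]
opening: 0.087
grasp_force: 30.0
```

Request:
apply_moves(plan="0 0 0.02 0 0 0; 0 0 0.02 0 0 0; 0 0 0 0 0 0; 0 0 0 0 0 0")

```text
time_s: 8.67
position: [0.5525, 0.0261, 0.0774]
tcp_rot: [[-0.368, 0.93, 0.0], [0.93, 0.368, 0.0], [0.0, 0.0, -1.0]]
force: [-4.5, 4.2, 9.2]
opening: 0.092
grasp_force: 30.0
```

Request:
apply_moves(plan="0 0 0.02 0 0 0; 0 0 0 0 0 0")

```text
time_s: 8.83
position: [0.5525, 0.0262, 0.0774]
tcp_rot: [[-0.368, 0.93, 0.001], [0.93, 0.368, 0.0], [-0.0, 0.001, -1.0]]
force: [-5.5, 4.4, 15.4]
opening: 0.087
grasp_force: 30.0
```

Request:
apply_moves(plan="0 0 0 0 0 0; 0 0 0 0 0 0; 0 0 0 0 0 0; 0 0 0 0 0 0; 0 0 0 0 0 0; 0 0 0 0 0 0; 0 0 0 0 0 0; 0 0 0 0 0 0; 0 0 0 0 0 0; 0 0 0 0 0 0", gripper=1)

```text
time_s: 9.67
position: [0.5526, 0.0257, 0.0747]
tcp_rot: [[-0.368, 0.93, -0.0], [0.93, 0.368, -0.0], [0.0, -0.0, -1.0]]
force: [0.2, 0.0, 0.6]
opening: 0.765
grasp_force: 0.0
```

Request:
apply_moves(plan="0 0 -0.15 0 0 0; 0 0 -0.3 0 0 0; 0 0 -0.5 0 0 0; 0 0 -0.5 0 0 0; 0 0 -0.5 0 0 0; 0 0 -0.4 0 0 0; 0 0 -0.2 0 0 0; 0 0 0 0 0 0; 0 0 0 0 0 0")

```text
time_s: 10.42
position: [0.5525, 0.0258, 0.2024]
tcp_rot: [[-0.368, 0.93, 0.0], [0.93, 0.368, -0.0], [-0.0, 0.0, -1.0]]
force: [0.3, -0.5, 0.2]
opening: 0.999
grasp_force: 0.0
```

```bash
python3 snap.py 10; python3 pan.py 10 .012 .5523 .0259 21.3; python3 - <<'E'
from vis import *
im=cv2.imread("raw_scene10.png"); m=colmask(im,"orange",(170,165),25); print([int(v) for a in np.where(m) for v in(a.min(),a.max())], m.sum())
m=colmask(cv2.imread("raw_scene0.png"),"orange",(170,165),25);print([int(v) for a in np.where(m) for v in(a.min(),a.max())], m.sum())
E
```

```text
[0.5514 0.0259 0.2008] [ -8.91  23.47  91.36   0.    65.34 -30.48] [-0.6 -0.5  0.4] 0.9988831270668029 10.5167
panel x y yaw [0.558  0.0275] 25.4 foot z 0.0173 res 61.0
[142, 188, 162, 183] 333
[142, 188, 162, 184] 329
```

```bash
python3 - <<'E'
from vis import *
im=cv2.imread("raw_scene9.png"); print(im[140:170,259:268:2].max(2)[:,:].max(1))
p=np.array([.5525,.0272,0]);Y=np.array([.93,.368,0])
for z in(.145,.16,.17,.18,.19): print(z,proj("scene",[p+Y*.004+[0,0,z],p+Y*.019+[0,0,z]]).round(1).tolist())
E
python3 go.py .553 -.1 .2 -8.4 5; python3 go.py .4861 -.2133 .2 -8.4 10
```

```text
[ 21  20  19  21  20  20  22  23  26  25  24  27  29  29  28  28  29  30
  32  35  78 134 167 177 179 180 179 180 179 179]
0.145 [[261.2, 177.0], [261.2, 181.4]]
0.16 [[261.3, 170.1], [261.3, 174.5]]
0.17 [[261.4, 165.5], [261.3, 169.8]]
0.18 [[261.4, 160.8], [261.4, 165.0]]
0.19 [[261.5, 155.9], [261.5, 160.1]]
pos [0.5514 0.0259 0.2008] dist mm/row 25.2 deg/row 5.99 F [-0.6 -0.5  0.4] open 86.9 gf 0.0 t 10.5167 J [ -9.  23.  91.   0.  65. -30.]
-0.471 -0.179 0.003 -0.0001 -0.0 0.0167; -0.487 -0.129 0.003 -0.0001 -0.0 0.0167; -0.498 -0.078 0.003 -0.0001 -0.0 0.0167; -0.503 -0.025 0.003 -0.0001 -0.0 0.0167; -0.503 0.028 0.003 -0.0001 -0.0 0.0167; 
pos [0.5514 0.0259 0.2008] dist mm/row 24.8 deg/row 3.0 F [-0.6 -0.5  0.4] open 86.9 gf 0.0 t 10.5167 J [ -9.  23.  91.   0.  65. -30.]
-0.397 -0.297 0.002 -0.0 -0.0 0.0083; -0.412 -0.276 0.002 -0.0 -0.0 0.0083; -0.426 -0.254 0.002 -0.0 -0.0 0.0083; -0.439 -0.232 0.002 -0.0 -0.0 0.0083; -0.45 -0.208 0.002 -0.0 -0.0 0.0083; -0.46 -0.185 0.002 -0.0 -0.0 0.0083; -0.469 -0.16 0.002 -0.0 -0.0 0.0083; -0.477 -0.136 0.002 -0.0 -0.0 0.0083; -0.484 -0.11 0.002 -0.0 -0.0 0.0083; -0.489 -0.085 0.002 -0.0 -0.0 0.0083;
```

```bash
python3 go.py .53 -.105 .13 -8.4 7
```

```text
pos [0.5514 0.0259 0.2008] dist mm/row 21.5 deg/row 4.28 F [-0.6 -0.5  0.4] open 86.9 gf 0.0 t 10.5167 J [ -9.  23.  91.   0.  65. -30.]
-0.326 -0.194 0.202 -0.0001 -0.0 0.0119; -0.339 -0.169 0.202 -0.0001 -0.0 0.0119; -0.351 -0.143 0.202 -0.0001 -0.0 0.0119; -0.361 -0.117 0.202 -0.0001 -0.0 0.0119; -0.368 -0.09 0.202 -0.0001 -0.0 0.0119; -0.374 -0.062 0.202 -0.0001 -0.0 0.0119; -0.378 -0.034 0.202 -0.0001 -0.0 0.0119;
```

Request:
apply_moves(plan="-0.326 -0.194 0 0 0 0.0119; -0.339 -0.169 0 0 0 0.0119; -0.351 -0.143 0 0 0 0.0119; -0.361 -0.117 0 0 0 0.0119; -0.368 -0.09 0 0 0 0.0119; -0.374 -0.062 0 0 0 0.0119; -0.378 -0.034 0 0 0 0.0119; 0 0 0.5 0 0 0; 0 0 0.5 0 0 0; 0 0 0.5 0 0 0")

```text
time_s: 11.35
position: [0.5304, -0.1055, 0.1252]
tcp_rot: [[0.148, 0.989, -0.002], [0.989, -0.148, 0.001], [0.0, -0.002, -1.0]]
force: [0.8, -0.3, 0.2]
opening: 0.999
grasp_force: 0.0
```

Request:
apply_moves(plan="0 0 0.5 0 0 0; 0 0 0.5 0 0 0; 0 0 0.5 0 0 0; 0 0 0.2 0 0 0; 0 0 0.1 0 0 0; 0 0 0.05 0 0 0; 0 0 0 0 0 0")

```text
time_s: 11.93
position: [0.5315, -0.1053, 0.0347]
tcp_rot: [[0.146, 0.989, -0.0], [0.989, -0.146, 0.0], [0.0, -0.0, -1.0]]
force: [0.1, 0.5, 0.6]
opening: 1.0
grasp_force: 0.0
```

Request:
apply_moves(plan="0 0 0.16 0 0 0; 0 0 0.16 0 0 0; 0 0 0.1 0 0 0; 0 0 0.08 0 0 0; 0 0 0.06 0 0 0; 0 0 0.06 0 0 0; 0 0 0.06 0 0 0; 0 0 0 0 0 0")

```text
time_s: 12.6
position: [0.531, -0.1051, 0.0003]
tcp_rot: [[0.146, 0.989, -0.001], [0.989, -0.146, 0.0], [0.0, -0.001, -1.0]]
force: [0.9, -0.4, -0.6]
opening: 1.001
grasp_force: 0.0
```

Request:
apply_moves(plan="0 0 0.04 0 0 0; 0 0 0.04 0 0 0; 0 0 0 0 0 0")

```text
time_s: 12.85
position: [0.5312, -0.1052, -0.0035]
tcp_rot: [[0.146, 0.989, -0.0], [0.989, -0.146, 0.0], [0.0, -0.0, -1.0]]
force: [-0.2, -0.6, -0.1]
opening: 1.001
grasp_force: 0.0
```

Request:
apply_moves(plan="0 0 0.1 0 0 0; 0 0 0.1 0 0 0; 0 0 0.08 0 0 0; 0 0 0.06 0 0 0; 0 0 0.04 0 0 0; 0 0 0 0 0 0")

```text
time_s: 13.35
position: [0.5309, -0.1051, -0.0229]
tcp_rot: [[0.146, 0.989, -0.001], [0.989, -0.146, 0.0], [0.0, -0.001, -1.0]]
force: [-0.4, -0.1, 1.2]
opening: 0.999
grasp_force: 0.0
```

Request:
apply_moves(plan="0 0 0.04 0 0 0; 0 0 0.04 0 0 0; 0 0 0.04 0 0 0; 0 0 0 0 0 0")

```text
time_s: 13.68
position: [0.5311, -0.1052, -0.0285]
tcp_rot: [[0.146, 0.989, -0.0], [0.989, -0.146, 0.0], [0.0, -0.0, -1.0]]
force: [-0.3, 0.6, -0.2]
opening: 0.998
grasp_force: 0.0
```

Request:
apply_moves(plan="0 0 0.04 0 0 0; 0 0 0.04 0 0 0; 0 0 0 0 0 0")

```text
time_s: 13.93
position: [0.5311, -0.1051, -0.0326]
tcp_rot: [[0.146, 0.989, -0.0], [0.989, -0.146, 0.0], [0.0, -0.001, -1.0]]
force: [0.0, 0.2, -1.2]
opening: 1.0
grasp_force: 0.0
```

Request:
apply_moves(plan="0 0 0.03 0 0 0; 0 0 0.03 0 0 0; 0 0 0 0 0 0")

```text
time_s: 14.18
position: [0.5312, -0.1052, -0.0355]
tcp_rot: [[0.146, 0.989, -0.0], [0.989, -0.146, 0.0], [0.0, -0.0, -1.0]]
force: [-0.4, -0.3, -0.6]
opening: 1.0
grasp_force: 0.0
```

Request:
apply_moves(plan="0 0 -0.6 0 0 0; 0 0 -0.8 0 0 0; 0 0 -0.8 0 0 0; 0 0 -0.8 0 0 0; 0 0 -0.6 0 0 0; 0 0 0 0 0 0")

```text
time_s: 14.68
position: [0.5359, -0.107, 0.1514]
tcp_rot: [[0.146, 0.989, 0.013], [0.989, -0.146, -0.005], [-0.003, 0.014, -1.0]]
force: [-0.2, -0.5, -0.1]
opening: 0.998
grasp_force: 0.0
```

```bash
python3 snap.py 11;  python3 go.py .487 -.2135 .145 -8.4 5; python3 - <<'E'
from vis import *
ims={n:cv2.imread(f"raw_{n}11.png") for n in CAM}
p=[.5525,.0261,.102]
M={n:hullmask(colmask(ims[n],"yellow",proj(n,[p])[0].astype(int),36)) for n in CAM}
P=CARD+[0,0,.012]
for k in(("top",),("scene",),("top","scene")):
    q,f,t=fit({n:M[n] for n in k},P,(.5525,.0261,np.radians(21.4)),(.004,.004,.05)); print(k,q[:2].round(4),np.degrees(q[2]).round(2),f,t)
E
```

```text
[ 0.532  -0.1055  0.1462] [-23.02  26.61  96.39  -0.    56.8  -14.61] [-0.2 -0.4 -0.5] 1.0003968923500053 14.7833
pos [ 0.532  -0.1055  0.1462] dist mm/row 23.4 deg/row 0.04 F [-0.2 -0.4 -0.5] open 87.0 gf 0.0 t 14.7833 J [-23.  27.  96.  -0.  57. -15.]
-0.454 -0.115 0.005 0.0001 0.0 -0.0; -0.454 -0.115 0.005 0.0001 0.0 -0.0; -0.454 -0.115 0.005 0.0001 0.0 -0.0; -0.454 -0.115 0.005 0.0001 0.0 -0.0; -0.454 -0.115 0.005 0.0001 0.0 -0.0; 
('top',) [0.5532 0.0241] 21.6 32.71764705882353 424.0
('scene',) [0.5496 0.0244] 22.56 76.85490196078432 1911.0
('top', 'scene') [0.5522 0.0253] 21.37 156.59607843137255 2335.0
```

Request:
apply_moves(plan="-0.3 -0.076 0 0 0 0; -0.5 -0.127 0 0 0 0; -0.5 -0.127 0 0 0 0; -0.5 -0.127 0 0 0 0; -0.3 -0.076 0 0 0 0; -0.17 -0.042 0 0 0 0; 0 0 0 0 0 0; 0 0 0 0 0 0")

```text
time_s: 15.45
position: [0.4855, -0.2126, 0.1435]
tcp_rot: [[0.147, 0.989, -0.002], [0.989, -0.147, 0.002], [0.002, -0.002, -1.0]]
force: [-0.5, -0.2, 0.0]
opening: 0.994
grasp_force: 0.0
```

```bash
python3 snap.py 12;  python3 go.py .487 -.2135 .048 -8.4 8; python3 - <<'E'
from vis import *
im=cv2.imread("raw_scene12.png"); h=cv2.cvtColor(im,cv2.COLOR_BGR2HSV)
m=colmask(im,"orange",(172,165),27)
print("\n".join("%d "%r+"".join("O" if m[r,c] else ("#" if im[r,c].max()<60 else ".") for c in range(130,215)) for r in range(105,195,3)))
print(proj("scene",[[.487+s*.989*.051,-.2135-s*.146*.051,.185] for s in(-1,1)]))
E
```

```text
[ 0.4861 -0.212   0.1441] [-3.567e+01  2.606e+01  9.796e+01  3.000e-02  5.609e+01 -2.731e+01] [-0.1 -0.2 -0.1] 0.9967690829908281 15.55
pos [ 0.4861 -0.212   0.1441] dist mm/row 12.0 deg/row 0.01 F [-0.1 -0.2 -0.1] open 86.7 gf 0.0 t 15.55 J [-36.  26.  98.   0.  56. -27.]
-0.004 0.003 0.24 -0.0 -0.0 0.0; -0.004 0.003 0.24 -0.0 -0.0 0.0; -0.003 0.003 0.24 -0.0 -0.0 0.0; -0.003 0.003 0.24 -0.0 -0.0 0.0; -0.003 0.003 0.24 -0.0 -0.0 0.0; -0.003 0.003 0.24 -0.0 -0.0 0.0; -0.003 0.003 0.24 -0.0 -0.0 0.0; -0.003 0.003 0.24 -0.0 -0.0 0.0; 
105 ........################..........................########...........................
108 ..............##########...........................#######...........................
111 ...............###########.........................########..........................
114 ................##########...........................######..........................
117 .................#########...........................................................
120 ..................#########..........................................................
123 .................
[... 1497 characters left out ...]
...........
174 ........................................#######......................................
177 ........................................########.....................................
180 .........................................#######.....................................
183 .........................................OO.....OO...................................
186 ..........................................OOOOOOOOO..................................
189 .....................................................................................
192 .....................................................................................
[[184.20946449 113.50699427]
 [152.07316386 130.57157868]]
```

Request:
apply_moves(plan="-0.06 0.02 0.2 0 0 0; 0 0 0.3 0 0 0; 0 0 0.3 0 0 0; 0 0 0.3 0 0 0; 0 0 0.3 0 0 0; 0 0 0.22 0 0 0; 0 0 0.18 0 0 0; 0 0 0.12 0 0 0; 0 0 0 0 0 0")

```text
time_s: 16.3
position: [0.4862, -0.2155, 0.0473]
tcp_rot: [[0.146, 0.989, -0.002], [0.989, -0.146, 0.002], [0.001, -0.002, -1.0]]
force: [-0.5, 0.5, -0.5]
opening: 0.997
grasp_force: 0.0
```

```bash
python3 snap.py 13; python3 - <<'E'
from vis import *
im=cv2.imread("raw_scene13.png")
m=colmask(im,"orange",(172,165),27)
print("\n".join("%d "%r+"".join("O" if m[r,c] else ("#" if im[r,c].max()<60 else ".") for c in range(130,215)) for r in range(125,195,3)))
E
```

```text
[ 0.4871 -0.2163  0.0487] [-35.97  34.83 101.91   0.    43.25 -27.58] [ 0.  -0.9  0.1] 0.9978585675834459 16.4
125 ...........####.................########............######.........##................
128 ...........................#######.......................####........................
131 ###.......................###........................########........................
134 ############...........####..........................########........................
137 ############################.........................########........................
140 #####################################................########........................
143 #####################################.........OOOO.....######........................
146 .....#####################...####.............OOOOOOOOO.#####........................
149 ..............################................OOOOOOOOO.######.......................
152 ....................###########.OOOOOO........OOOOOOOOO.#######......................
155 ......................#########.OOOOOOOOO....OOOOOOOOOO..............................
[... 470 characters left out ...]
.........................#######......................................
176 ........................................#######......................................
179 .........................................#######.....................................
182 ............................................###......................................
185 .........................................OOOOOOOOOO..................................
188 ...............................................O.....................................
191 .....................................................................................
194 .....................................................................................
```

Request:
apply_moves(plan="0 0 0 0 0 0; 0 0 0 0 0 0; 0 0 0 0 0 0; 0 0 0 0 0 0; 0 0 0 0 0 0; 0 0 0 0 0 0; 0 0 0 0 0 0; 0 0 0 0 0 0; 0 0 0 0 0 0; 0 0 0 0 0 0", gripper=-1)

```text
time_s: 17.23
position: [0.4871, -0.2172, 0.0507]
tcp_rot: [[0.145, 0.989, 0.001], [0.989, -0.145, -0.002], [-0.002, 0.001, -1.0]]
force: [-3.3, 0.9, 13.4]
opening: 0.359
grasp_force: 30.0
```

Request:
apply_moves(plan="0 0 0 0 0 0; 0 0 0 0 0 0")

```text
time_s: 17.4
position: [0.4871, -0.2172, 0.0507]
tcp_rot: [[0.146, 0.989, 0.001], [0.989, -0.146, -0.002], [-0.002, 0.001, -1.0]]
force: [-2.9, -0.2, 13.6]
opening: 0.355
grasp_force: 30.0
```

Request:
apply_moves(plan="0 0 -0.1 0 0 0; 0 0 -0.2 0 0 0; 0 0 -0.3 0 0 0; 0 0 -0.4 0 0 0; 0 0 -0.4 0 0 0; 0 0 -0.5 0 0 0; 0 0 -0.5 0 0 0; 0 0 -0.4 0 0 0; 0 0 -0.2 0 0 0; 0 0 0 0 0 0")

```text
time_s: 18.23
position: [0.4882, -0.2173, 0.2013]
tcp_rot: [[0.146, 0.989, 0.004], [0.989, -0.146, -0.003], [-0.002, 0.005, -1.0]]
force: [0.4, 0.6, -1.5]
opening: 0.364
grasp_force: 30.0
```

```bash
python3 snap.py 14; python3 - <<'E'
from vis import *
im=cv2.imread("raw_scene14.png"); h=cv2.cvtColor(im,cv2.COLOR_BGR2HSV)
m=(h[...,0]<17)&(h[...,1]>140)&(h[...,2]>110)
print("\n".join("%d "%r+"".join("O" if m[r,c] else ("#" if im[r,c].max()<60 else ".") for c in range(130,225)) for r in range(60,180,3)))
print(proj("scene",[[.487,-.216,z] for z in(.172,.222,.257)]))
E
python3 go.py .5525 .026 .2 21.4 10
```

```text
[ 0.4863 -0.216   0.1982] [-35.99  22.04  94.36   0.    63.66 -27.58] [-0.6 -0.5 -0.9] 0.3591602266015916 18.3333
60 ##################.......###########################...........................................
63 ##############............####################.................................................
66 ##############............####################.................................................
69 ############################......############.................................................
72 #############..#############......############.................................................
75 ..###########...############......############.................................................
78 .................############....OOOOOOOO..##..................................................
81 ..................###########....OOOOOOOOOO.#..................................................
84 ....................##########OOOOOOOOOOOOO.#..................................................
87 .....................#########.OOOOOOOOOOOOO................................................
[... 2917 characters left out ...]
..................................................................................
[[168.69593187 127.04695271]
 [165.43004743 104.99748489]
 [162.97610572  88.51171217]]
pos [ 0.4863 -0.216   0.1982] dist mm/row 25.1 deg/row 2.98 F [-0.6 -0.5 -0.9] open 31.2 gf 29.999786921544 t 18.3333 J [-36.  22.  94.   0.  64. -28.]
0.498 0.06 -0.003 -0.0 -0.0 -0.0083; 0.494 0.086 -0.003 -0.0 -0.0 -0.0083; 0.489 0.112 -0.003 -0.0 -0.0 -0.0083; 0.483 0.137 -0.003 -0.0 -0.0 -0.0083; 0.475 0.162 -0.003 -0.0 -0.0 -0.0083; 0.466 0.186 -0.003 -0.0 -0.0 -0.0083; 0.456 0.21 -0.003 -0.0 -0.0 -0.0083; 0.444 0.234 -0.003 -0.0 -0.0 -0.0083; 0.431 0.256 -0.003 -0.0 -0.0 -0.0083; 0.417 0.279 -0.004 -0.0 -0.0 -0.0083;
```

Request:
apply_moves(plan="0.498 0.06 0 0 0 -0.0083; 0.494 0.086 0 0 0 -0.0083; 0.489 0.112 0 0 0 -0.0083; 0.483 0.137 0 0 0 -0.0083; 0.475 0.162 0 0 0 -0.0083; 0.466 0.186 0 0 0 -0.0083; 0.456 0.21 0 0 0 -0.0083; 0.444 0.234 0 0 0 -0.0083; 0.431 0.256 0 0 0 -0.0083; 0.417 0.279 0 0 0 -0.0083")

```text
time_s: 19.17
position: [0.5515, 0.027, 0.1964]
tcp_rot: [[-0.368, 0.93, -0.005], [0.93, 0.368, 0.001], [0.002, -0.004, -1.0]]
force: [-0.0, 0.7, -0.7]
opening: 0.361
grasp_force: 30.0
```

Request:
apply_moves(plan="0 0 0 0 0 0; 0 0 0 0 0 0; 0 0 0 0 0 0")

```text
time_s: 19.42
position: [0.5518, 0.0254, 0.1972]
tcp_rot: [[-0.366, 0.931, -0.003], [0.931, 0.366, -0.0], [0.001, -0.003, -1.0]]
force: [0.2, -0.4, -1.9]
opening: 0.354
grasp_force: 30.0
```

```bash
python3 snap.py 15; python3 go.py .5525 .026 .148 21.4 8; python3 - <<'E'
from vis import *
im=cv2.imread("raw_scene15.png"); h=cv2.cvtColor(im,cv2.COLOR_BGR2HSV)
m=(h[...,0]<17)&(h[...,1]>140)&(h[...,2]>110); y=(h[...,0]>18)&(h[...,0]<32)&(h[...,1]>110)
print("\n".join("%d "%r+"".join("O" if m[r,c] else "Y" if y[r,c] else ("#" if im[r,c].max()<60 else ".") for c in range(220,310)) for r in range(110,215,3)))
E
```

```text
[0.5522 0.0247 0.1979] [-9.010e+00  2.370e+01  9.150e+01 -3.000e-02  6.490e+01 -3.038e+01] [-0.2  0.4 -1.3] 0.35685075356282964 19.5167
pos [0.5522 0.0247 0.1979] dist mm/row 6.2 deg/row 0.01 F [-0.2  0.4 -1.3] open 31.0 gf 29.99967986908814 t 19.5167 J [ -9.  24.  92.  -0.  65. -30.]
0.003 0.002 0.125 -0.0 -0.0 -0.0; 0.003 0.002 0.125 -0.0 -0.0 -0.0; 0.003 0.002 0.125 -0.0 -0.0 -0.0; 0.003 0.002 0.125 -0.0 -0.0 -0.0; 0.003 0.002 0.125 -0.0 -0.0 -0.0; 0.003 0.002 0.125 -0.0 -0.0 -0.0; 0.003 0.002 0.125 -0.0 -0.0 -0.0; 0.003 0.002 0.125 -0.0 -0.0 -0.0; 
110 .................##################################################.......................
113 ...................................##############.......#####.##..........................
116 ....................................############.OY.......................................
119 ....................................###########.OOO.......................................
122 ....................................###########.OOO.......................................
125 ....................................###########.OOY...........
[... 2083 characters left out ...]
YYYYYYYYYYY........................
194 ...............YYYYYYYYYYYYYYYYYYYYYYYYYYYYYYYYYYYYYYYYYYYYYYYYYYY........................
197 ...............YYYYYYYYYYYYYYYYYYYYYYYYYYYYYYYYYYYYYYYYYYYYYYYYYYY........................
200 ...............YYYYYYYYYYYYYYYYYYYYYYYYYYYYYYYYYYYYYYYYYYYYYYYYYYY........................
203 ...............YYYYYYYYYYYYYYYYYYYYYYYYYYYYYYYYYYYYYYYYYYYYYYYYYYY........................
206 ...............YYYYYYYYYYYYYYYYYYYYYYYYYYYYYYYYYYYYYYYYYYYYYYYYYY.........................
209 ...............YYYYYYYYYYYYYYYYYYYYYYYYYYYYYYYYYYYYYYYYYYYYYYYYYY.........................
212 ..........................................................................................
```

```bash
python3 - <<'E'
from vis import *
for s in(.0145,.0195):
  for z in(.165,.171,.177): print(s,z,proj("scene",[[.5522+.93*s,.0247+.368*s,z]])[0].round(1))
print(proj("scene",[[.5522,.0255,.142],[.5522+.0037,.0255+.0015,.142]]).round(1))
E
```

```text
0.0145 0.165 [260.1 170.5]
0.0145 0.171 [260.1 167.7]
0.0145 0.177 [260.2 164.8]
0.0195 0.165 [260.1 171.9]
0.0195 0.171 [260.1 169.1]
0.0195 0.177 [260.1 166.2]
[[260.4 176.9]
 [260.4 178. ]]
```

Request:
apply_moves(plan="0.03 0 0.1 0 0 0; 0 0.01 0.15 0 0 0; 0 0 0.15 0 0 0; 0 0 0.12 0 0 0; 0 0 0 0 0 0")

```text
time_s: 19.93
position: [0.5514, 0.0271, 0.1708]
tcp_rot: [[-0.365, 0.931, -0.004], [0.931, 0.365, 0.001], [0.002, -0.003, -1.0]]
force: [-0.9, 0.2, -2.5]
opening: 0.361
grasp_force: 30.0
```

Request:
apply_moves(plan="0 0 0.1 0 0 0; 0 0 0.1 0 0 0; 0 0 0.1 0 0 0; 0 0 0.1 0 0 0; 0 0 0.04 0 0 0; 0 0 0 0 0 0; 0 0 0 0 0 0; 0 0 0 0 0 0; 0 0 0 0 0 0; 0 0 0 0 0 0")

```text
time_s: 20.77
position: [0.5531, 0.0271, 0.151]
tcp_rot: [[-0.366, 0.931, 0.001], [0.931, 0.366, -0.0], [-0.0, 0.001, -1.0]]
force: [-0.0, -0.1, -0.6]
opening: 0.357
grasp_force: 30.0
```

```bash
python3 snap.py 16; python3 go.py .5525 .026 .149 21.4 1; python3 - <<'E'
from vis import *
im=cv2.imread("raw_scene16.png"); h=cv2.cvtColor(im,cv2.COLOR_BGR2HSV)
m=(h[...,0]<17)&(h[...,1]>140)&(h[...,2]>110); y=(h[...,0]>18)&(h[...,0]<32)&(h[...,1]>110)
print("\n".join("%d "%r+"".join("O" if m[r,c] else "Y" if y[r,c] else ("#" if im[r,c].max()<60 else ".") for c in range(225,300)) for r in range(135,215,2)))
b=cv2.imread("raw_top16.png"); h=cv2.cvtColor(b,cv2.COLOR_BGR2HSV); y=(h[...,0]>18)&(h[...,0]<32)&(h[...,1]>110); y[:150]=0;y[230:]=0; print("yellow in top",y[:,200:290].sum())
for d in(.015,.023,.031):
  s=.0175; print(d,proj("scene",[[.5525+.93*s,.026+.368*s,.142-d]])[0].round(1))
E
```

```text
[0.553  0.0272 0.151 ] [ -8.75  27.11  94.4   -0.    58.46 -30.22] [ 0.3 -0.  -1. ] 0.35482805718378413 20.8667
pos [0.553  0.0272 0.151 ] dist mm/row 2.3 deg/row 0.07 F [ 0.3 -0.  -1. ] open 30.9 gf 29.99982343570082 t 20.8667 J [ -9.  27.  94.  -0.  58. -30.]
-0.018 -0.018 0.039 0.0001 0.0 0.0002; 
135 ..............####.######################################.####.............
137 ..............################################################.............
139 ..............################################################.............
141 .....................########################################..............
143 ................................###########..Y.............................
145 ................................###########.OY.............................
147 ................................###########.O..............................
149 ................................###########.O..............................
151 ................................###########.O..............................
153 ...............................############.O.............................
[... 1777 characters left out ...]
YYYYYYYYYYYYYYYYYYYYYYYYYYYYYYYYYYYYYYYYYYYYYYYYYY..............
201 ..........YYYYYYYYYYYYYYYYYYYYYYYYYYYYYYYYYYYYYYYYYYYYYYYYYYY..............
203 ..........YYYYYYYYYYYYYYYYYYYYYYYYYYYYYYYYYYYYYYYYYYYYYYYYYYY..............
205 ..........YYYYYYYYYYYYYYYYYYYYYYYYYYYYYYYYYYYYYYYYYYYYYYYYYY...............
207 ..........YYYYYYYYYYYYYYYYYYYYYYYYYYYYYYYYYYYYYYYYYYYYYYYYYY...............
209 ..........YYYYYYYYYYYYYYYYYYYYYYYYYYYYYYYYYYYYYYYYYYYYYYYYYY...............
211 .................YYYYYYYYYYYYYYYYYYYYYYYY..YY..............................
213 ...........................................................................
yellow in top 1
0.015 [260.5 188.8]
0.023 [260.4 192.3]
0.031 [260.4 195.8]
```

```bash
python3 -c "
from rig import bot
print(bot.hand_in())"
```

```text
the job is handed in; nothing more can be done
None
```

The panel is fully home on the spigot and let go. The clip is off its rail and held wide open astride the panel's top edge, jaw tips about 20 mm below it and no contact force felt. The job was handed in at about 21 s, but no verdict came back.

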